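Set the hold-down screw of a packing jig by counted turns

TASK

Set the hold-down of the packing jig: first wind the crank gently anticlockwise (seen from above) until it comes up against its end stop, then wind it exactly three full turns clockwise from that stop, never running beyond, because the pad would then bear on the packed piece. Then push the yellow lock lever all the way over to its other end, and leave the crank where you set it. Do not force the crank against its stop, and leave the other things on the table alone.

Things in the scene. Friction and masses are not known exactly. Their poses are not given: they have to be found in the camera images.
- crank_knob (a point): centre of the red upright crank grip: a round sleeve 25 mm across, 48 mm tall, that spins freely on its pin, so it can be held from above and led round without turning the gripper. This point is 19 mm below the sleeve's top and 30 mm above the steel crank arm under it; it circles the screw axis at 50 mm radius. Nothing else of the jig is as high within 140 mm of the screw axis
- crank: crank arm, origin on the screw axis, x along the arm to the grip. It drives the screw head through a stiff torsion spring: it gives 1 mm at the grip for every 1.6 N along the circle, and must never be sprung by more than 15 mm (24 N)
- screw_head: brass screw head under the crank hub, on the screw axis, x in line with the unloaded crank arm. Turning it takes 3 N at the grip either way; it stays where left. 0.1 to 0.6 turn anticlockwise from above lies its hard end stop, at a place round the circle that differs each time and cannot be seen, only felt as a rise in resistance. Clockwise it turns 5 turns from the stop. No dial counts turns
- screw_axis (a point): point on the upright screw axis at the height of the centre of the red crank grip, the centre of the grip's circle; axes are those of the jig (x across the bridge, y along the bridge towards the lock lever, z up)
- jig: the packing jig, fixed to the table: plywood base board 220 x 370 x 18 mm, grey foam bed with a round black piece in it, and above it an aluminium bridge along y, 40 mm wide, its top 130 mm above the table, carrying the screw with the crank. Origin on the table directly under the screw axis; z up, y along the bridge towards the lock lever
- hold_pad: black rubber pad, 48 mm in diameter, 10 mm thick, under the bridge on the screw; origin at the centre of its underside, 90.0 mm above the table when the crank is at its end stop. It goes down 1.5 mm for each clockwise turn, too little to count turns by its noisy position. The packed piece's top is 84.5 mm above the table
- lock (a joint): lock lever at the +y end of the bridge: a steel rod with a yellow ball, hinged 144 mm above the table, 165 mm along the jig's y from the screw axis, hinge axis along the jig's y. 0 = open, leaning 0.5 rad towards the jig's -x; 1.0 rad = locked, leaning 0.5 rad towards its +x. It takes about 2 N at the ball and stays where it is left
- lock_ball (a point): centre of the yellow ball (20 mm in diameter) on the lock lever, 58 mm from its hinge
- spacer_center (a point): bystander: centre of a brass spacer, 22 mm in diameter, 16 mm tall, standing on the jig's base board
- tape_roll: bystander: orange tape roll, 100 mm in diameter, 45 mm tall, origin at its underside
- driver: bystander: screwdriver lying on the table
- screw_jar: bystander: jar 64 mm in diameter, 75 mm tall, origin at its underside
- foam_offcut: bystander: grey foam block 90 x 60 x 40 mm, origin at its underside
- wood_wedge: bystander: wooden block 70 x 45 x 30 mm, origin at its underside

How it is judged:
On the way, in this order (a step that is already met when the one before it is completed fails the run):
1. the crank has been wound back to its end stop (within 0.08 turn), the lock still open (z of hold_pad in the frame of jig above 0.08988 m and value of joint lock below 0.3 rad), for 0.15 s.
2. the crank stands three full turns (within 0.1 turn) clockwise from its stop, the lock still open (z of hold_pad in the frame of jig between 0.08535 and 0.08565 m and linear speed of hold_pad below 0.0003 m/s and value of joint lock below 0.3 rad), for 0.3 s.
At the end, for the whole second after the job is handed in: the crank rests three full turns (within 0.1 turn) clockwise from its stop, that is the pad 4.5 mm (within 0.15 mm) below its top position, and the lock lever is over at its other end (above 0.9 rad) (z of hold_pad in the frame of jig between 0.08535 and 0.08565 m and linear speed of hold_pad below 0.0003 m/s and value of joint lock above 0.9 rad); the robot touches nothing.
It fails at once if the crank is wound more than 3.25 turns from its stop (z of hold_pad in the frame of jig below 0.085125 m).
It fails at once if the crank is forced: its arm is sprung more than 0.3 rad out of line with the screw head (24 N along the circle) (angle between the x axis of crank and the x axis of screw_head, either way round above 0.3 rad).
It fails at once if a bystander is moved by more than 30 mm (distance of any of spacer_center, tape_roll, driver, screw_jar, foam_offcut, wood_wedge from where it was at the start of the episode above 0.03 m).
It also fails if it takes over 72 s, if anything falls off the work surface, if the arm or the gripper's body presses on something with over 40 N, if the wrist force passes 120 N, or if a joint passes its speed limit or range.

ROBOT

A 6-joint arm with a two-finger parallel gripper is mounted at the origin on the work surface. World frame = base frame: x ahead of the robot, y to its left, z up, the work surface at z = 0. Lengths are in m, angles in rad, forces in N, time in s.
With the tool pointing down it reaches from about 0.375 to 0.9 m from the base axis. Payload 3.1 kg.
Tool frame: the origin (TCP) lies between the finger pads; the fingertips stand 25 mm ahead of it and the grasp point (between the pads) lies 6 mm ahead of it; z points along the fingers, y is the line along which they close (so a half turn about z gives the same grasp; the last joint's range is limited). The gripper opens to 87 mm and grips with 3 to 60 N. Pads are 19 mm wide; open, the fingers measure 117 mm over their backs; the gripper's body (75 mm by 190 mm) begins 51 mm behind the grasp point.
Start: joints at [1.161, 0.527, 1.433, -0, 1.181, -0.178], TCP at [0.143, 0.608, 0.227] pointing down, gripper open.
Joint ranges: [-3.08, 3.08], [-0.75, 2.2], [0.22, 2.44], [-1.43, 4.57], [0, 2.65], [-2.85, 2.85]. Speed limits (rad/s): [2.79, 2.79, 3.14, 3.14, 3.14, 3.14].

INTERFACE

Orientations are given as a 3x3 rotation matrix whose columns are the frame's x, y, z axes.
In Python, from rig import r, optics, workorder gives the robot as it stands.
- The arm moves only by the tool send_rows, never from a script. Its argument "deltas" is a list of rows, each an object of numbers: "grip": the gripper's target within -1 to 1 (fully open at 1, half-way at 0, shut at -1); "x", "y", "z": the shift along the tool's x, y, z in units of 0.03 m (1.0 is 0.03 m); "turn": the turn about the tool's z in units of 4 degrees (1.0 is 4 degrees). In form: [{"grip": .., "x": .., "y": .., "z": .., "turn": ..}, ...]. A call has 1 to 12 rows; each row shifts and turns the commanded pose from where the row before left it, along the tool's axes as they then stand; what a row does not reach is not made up. A row lasts 1/12 s, in which the tool goes at most 41.7 mm and 7.16 degrees, less where a joint would pass 70% of its speed; a pose out of reach is approached as far as the arm can. A call with a number of a shift or a turn outside -1 to 1 is refused whole. A call with a gripper value outside its range is refused whole. The fingers move at their own pace and stop on an object; the grip force is fixed at half the most. Time passes only in rows, so rows that do not move let the fingers close. It gives the time, the measured TCP pose, the force, the opening and the grip force at its end, in the units of the state.
- r.sense(): the state, without advancing time (a new reading comes with each control period).
- optics.camera(name): name is "scene" or "side" or "wrist"; returns a dict with "frame" (384x512x3 uint8, red, green, blue), "depth" (384x512 float32, m along the optical axis (not along the pixel's ray), 0 where there is no reading), "fx", "fy", "cx", "cy" (pixels), "world_from_camera" (4x4, takes a point from camera to world coordinates); the wrist camera has in their place "tool_from_camera" (4x4, takes a point from camera to tool coordinates, whose origin is the TCP and whose axes are the flange's). Camera axes: x right, y up, looking along -z (the intrinsics and any distortion apply to the point x, -y, -z); pixel columns grow to the right and rows downward; lengths in m; the calibration is good to about 2 mm. A picture is of the moment at which its call begins: read the wrist's pose just before it.
- workorder.job_done(): hands the job in; it is judged then, once.
The state is a dict: "time_s": time; "q": joint angles; "joint_vel": joint speeds; "joint_efforts": joint torques, N m; "tool_pos": TCP position; "tcp_rot": TCP orientation; "force": force on the tool from outside, world axes, zero at the start; "wrist_torque": the same for the moment, N m; "opening": finger opening in m; "grip_force": force on a finger pad.
Only numpy, scipy, OpenCV 4.12 (cv2) and the standard library are available. Lean on these libraries where they do the work, as an engineer would, in place of code of your own. Each camera call takes 0.05 s, during which the arm holds its last target. There are 200 camera calls.

## Working session

There is one attempt and no reset: what is moved stays moved. The work goes in short steps, Python scripts to look and compute and a tool call to move; the robot and the scene stay as the last step left them, time stands still between calls to the robot, and variables do not carry over. Pictures are saved under pics/ and viewed, at most 10 in all, crops included, and the job is handed in when it is done.

Besides the shell and the picture viewer there is one more tool, called after ">>>" as name([rows], argument=value, ...), one row to a line, values as JSON. send_rows: Moves the arm, as the interface text tells. Shifts and turns lie within -1 to 1; 1 stands for 0.03 m of shift or 4 degrees of turn. Its arguments: {"type":"object","properties":{"deltas":{"type":"array"}},"required":["deltas"]}

```bash
mkdir -p pics; ls
python3 - <<'E'
from rig import r, optics, workorder
import cv2,numpy as np
s=r.sense();print({k:np.round(v,3).tolist() for k,v in s.items()})
ims=[]
for n in("scene","side"):
    c=optics.camera(n);np.savez(f"{n}0.npz",**c);ims.append(c["frame"][:,:,::-1])
    print(n,c["fx"],c["fy"],c["cx"],c["cy"],[k for k in c],np.round(c["world_from_camera"],3).tolist())
cv2.imwrite("pics/scene0.png",ims[0]);cv2.imwrite("pics/side0.png",ims[1])
E
```

```text
pics
{'time_s': 0.0, 'q': [1.162, 0.528, 1.434, -0.0, 1.181, -0.178], 'joint_vel': [-0.001, -0.0, -0.001, 0.002, 0.001, -0.001], 'joint_efforts': [0.0, -44.004, -17.659, 0.063, 0.058, -0.0], 'tool_pos': [0.143, 0.608, 0.226], 'tcp_rot': [[-0.973, 0.229, -0.001], [0.229, 0.973, -0.002], [0.0, -0.002, -1.0]], 'force': [0.37, 0.958, -0.986], 'wrist_torque': [-0.003, -0.024, 0.011], 'grip_force': 0.0, 'opening': 0.087}
scene 479.07103397658125 479.07103397658125 267.0581959918576 199.86744636692524 ['frame', 'depth', 'fx', 'fy', 'cx', 'cy', 'world_from_camera'] [[-0.074, -0.626, 0.776, 1.572], [0.997, -0.042, 0.06, 0.044], [-0.005, 0.778, 0.628, 1.026], [0.0, 0.0, 0.0, 1.0]]
side 462.98735554473984 462.98735554473984 252.81453955800805 196.09511136798267 ['frame', 'depth', 'fx', 'fy', 'cx', 'cy', 'world_from_camera'] [[0.999, 0.041, -0.025, 0.426], [-0.043, 0.55, -0.834, -1.23], [-0.02, 0.834, 0.551, 0.943], [0.0, 0.0, 0.0, 1.0]]
```

View pics/scene0.png

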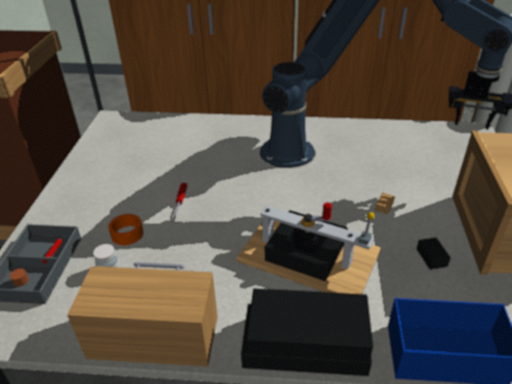

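View pics/side0.png

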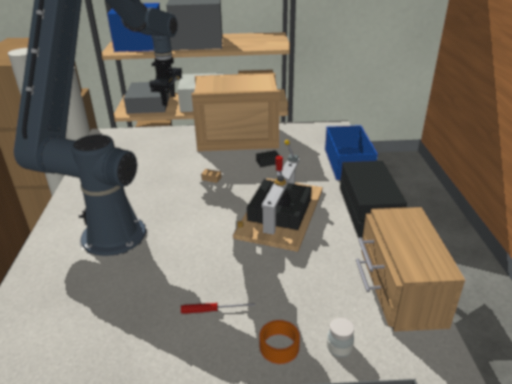

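The scene view shows the red grip at (327,211), the hub near (309,217), the yellow ball at (371,215) and the bridge running from (267,215) to (352,238). In the side view the grip is at (279,161) and the ball at (287,142).

```bash
cat > h.py <<'E'
import cv2,numpy as np
def ray(c,uv,T=None):
    T=c["world_from_camera"] if T is None else T
    d=np.array([(uv[0]-c["cx"])/c["fx"],-(uv[1]-c["cy"])/c["fy"],-1.]);return T[:3,3],T[:3,:3]@d
def tri(a,b):
    (p,d),(q,e)=a,b
    s=np.linalg.lstsq(np.c_[d,-e],q-p,rcond=None)[0];x,y=p+d*s[0],q+e*s[1]
    return (x+y)/2,np.linalg.norm(x-y)
def plane(a,z):
    p,d=a;return p+d*(z-p[2])/d[2]
def cloud(c,T=None):
    T=c["world_from_camera"] if T is None else T
    v,u=np.mgrid[:384,:512];d=c["depth"]
    P=np.stack([(u-c["cx"])/c["fx"]*d,-(v-c["cy"])/c["fy"]*d,-d],-1);return P@T[:3,:3].T+T[:3,3]
def blob(f,lo,hi,roi=(0,0,512,384)):
    h=cv2.cvtColor(np.ascontiguousarray(f),cv2.COLOR_RGB2HSV);h[...,0]=(h[...,0].astype(int)+30)%180
    m=cv2.inRange(h,lo,hi);k=np.zeros_like(m);x0,y0,x1,y1=roi;k[y0:y1,x0:x1]=m[y0:y1,x0:x1]
    n,l,st,ce=cv2.connectedComponentsWithStats(k)
    if n<2:return None
    i=1+np.argmax(st[1:,4]);return ce[i],st[i],l==i
RED=((15,130,60),(38,255,255));YEL=((50,130,90),(65,255,255))
E
python3 - <<'E'
from h import *
A=dict(np.load("scene0.npz"));B=dict(np.load("side0.npz"))
for n,col,ra,rb in(("knob",RED,(310,190,345,230),(265,145,295,180)),("ball",YEL,(355,200,385,225),(278,130,300,155))):
    a=blob(A["frame"],*col,ra);b=blob(B["frame"],*col,rb)
    print(n,a[0],a[1],b[0],b[1],tri(ray(A,a[0]),ray(B,b[0])))
    for c,m in((A,a),(B,b)): print(' depth',np.median(cloud(c)[m[2]],0))
for c,roi in((A,(255,200,365,250)),(B,(255,150,305,240))):
    P=cloud(c);x0,y0,x1,y1=roi;h=cv2.cvtColor(c["frame"],cv2.COLOR_RGB2HSV)
    m=(abs(P[...,2]-.13)<.006)&(h[...,1]<70);k=np.zeros_like(m);k[y0:y1,x0:x1]=m[y0:y1,x0:x1]
    print(k.sum(),cv2.minAreaRect(P[k][:,:2].astype(np.float32)),P[k].mean(0))
E
```

```text
knob [326.99206349 210.86507937] [323 203   9  17 126] [278.34782609 161.89130435] [275 155   8  16  92] (array([0.55636431, 0.13067986, 0.17684264]), np.float64(0.0036712250800057565))
 depth [0.56752584 0.12882329 0.18479441]
 depth [0.55586928 0.11762014 0.18416777]
ball [370.58974359 215.        ] [368 212   7   7  39] [286.41176471 141.88235294] [285 140   4   5  17] (array([0.59320244, 0.24190155, 0.19684524]), np.float64(0.0017339283212137065))
 depth [0.5995623  0.24151044 0.20330878]
 depth [0.59247031 0.23135318 0.20009892]
1027 ((0.562552273273468, 0.0926419347524643), (0.3122375011444092, 0.04903246462345123), 67.98350524902344) [0.56682813 0.09230537 0.13041052]
512 ((0.5614058971405029, 0.08890748023986816), (0.313444584608078, 0.04105006903409958), 68.88567352294922) [0.555452   0.06907847 0.12863573]
```

>>> send_rows([
  {"grip": 1, "z": -1, "turn": -0.825},
  {"grip": 1, "z": -1, "turn": -0.825},
  {"grip": 1, "z": -1, "turn": -0.825},
  {"grip": 1, "z": -1, "turn": -0.825},
])

```text
invalid input
```

>>> send_rows([
  {"grip": 1, "x": -0.53, "y": -0.71},
  {"grip": 1, "x": -0.53, "y": -0.71},
  {"grip": 1, "x": -0.53, "y": -0.71},
  {"grip": 1, "x": -0.53, "y": -0.71},
  {"grip": 1, "x": -0.53, "y": -0.71},
  {"grip": 1, "x": -0.53, "y": -0.71},
  {"grip": 1, "x": -0.53, "y": -0.71},
  {"grip": 1, "x": -0.53, "y": -0.71},
  {"grip": 1, "x": -0.53, "y": -0.71},
  {"grip": 1, "x": -0.53, "y": -0.71},
  {"grip": 1, "x": -0.53, "y": -0.71},
  {"grip": 1, "x": -0.53, "y": -0.71},
])

```text
invalid input
```

>>> send_rows([
  {"grip": 1, "x": -0.53, "y": -0.71},
  {"grip": 1, "x": -0.53, "y": -0.71},
  {"grip": 1, "x": -0.53, "y": -0.71},
  {"grip": 1, "x": -0.53, "y": -0.71},
  {"grip": 1, "x": -0.53, "y": -0.71},
  {"grip": 1, "x": -0.53, "y": -0.71},
  {"grip": 1, "x": -0.53, "y": -0.71},
  {"grip": 1, "x": -0.53, "y": -0.71},
  {"grip": 1, "x": -0.53, "y": -0.71},
  {"grip": 1, "x": -0.53, "y": -0.71},
  {"grip": 1, "x": -0.53, "y": -0.71},
  {"grip": 1, "x": 0, "y": 0},
])

```text
invalid input
```

Run:
```python
from h import *
from rig import r, optics
s=r.sense();c=optics.camera("wrist")
T=np.eye(4);T[:3,:3]=s["tcp_rot"];T[:3,3]=s["tool_pos"];T=T@c["tool_from_camera"]
np.savez("wrist1.npz",T=T,**c);cv2.imwrite("pics/w1.png",c["frame"][:,:,::-1])
print(np.round(s["tool_pos"],4),np.round(s["tcp_rot"],3).tolist(),s["force"],s["time_s"],c["fx"]);print(np.round(T,3))
```

```text
[0.1427 0.6078 0.2265] [[-0.973, 0.229, -0.001], [0.229, 0.973, -0.002], [0.0, -0.002, -1.0]] [ 0.16222111  0.43362413 -0.41282939] 0.1 325.241829488454
[[ 0.228 -0.935 -0.272  0.069]
 [ 0.974  0.218  0.066  0.627]
 [-0.002 -0.28   0.96   0.384]
 [ 0.     0.     0.     1.   ]]
```

View pics/w1.png

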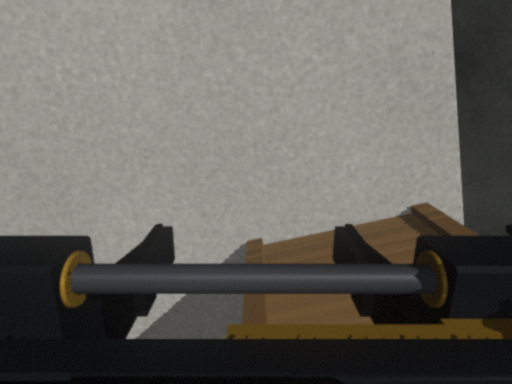

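The moves were refused, so the arm is still at its start pose and this picture shows only the gripper and the wooden box. I'll retry with all five keys in each row.

>>> send_rows([
  {"grip": 1, "x": 0, "y": 0, "z": -1, "turn": -0.825},
  {"grip": 1, "x": 0, "y": 0, "z": -1, "turn": -0.825},
  {"grip": 1, "x": 0, "y": 0, "z": -1, "turn": -0.825},
  {"grip": 1, "x": 0, "y": 0, "z": -1, "turn": -0.825},
])

```text
time_s: 0.48
tool_pos: [0.1427, 0.608, 0.3481]
tcp_rot: [[-1.0, -0.002, -0.001], [-0.002, 1.0, -0.001], [0.001, -0.001, -1.0]]
force: [0.1, -0.1, 0.2]
opening: 0.0871
grip_force: 0.0
```

>>> send_rows([
  {"grip": 1, "x": -0.66, "y": -0.71, "z": 0, "turn": 0},
  {"grip": 1, "x": -0.66, "y": -0.71, "z": 0, "turn": 0},
  {"grip": 1, "x": -0.66, "y": -0.71, "z": 0, "turn": 0},
  {"grip": 1, "x": -0.66, "y": -0.71, "z": 0, "turn": 0},
  {"grip": 1, "x": -0.66, "y": -0.71, "z": 0, "turn": 0},
  {"grip": 1, "x": -0.66, "y": -0.71, "z": 0, "turn": 0},
  {"grip": 1, "x": -0.66, "y": -0.71, "z": 0, "turn": 0},
  {"grip": 1, "x": -0.66, "y": -0.71, "z": 0, "turn": 0},
  {"grip": 1, "x": -0.66, "y": -0.71, "z": 0, "turn": 0},
  {"grip": 1, "x": -0.66, "y": -0.71, "z": 0, "turn": 0},
  {"grip": 1, "x": -0.66, "y": -0.71, "z": 0, "turn": 0},
  {"grip": 1, "x": -0.66, "y": -0.71, "z": 0, "turn": 0},
])

```text
time_s: 1.48
tool_pos: [0.381, 0.3514, 0.3471]
tcp_rot: [[-1.0, 0.0, -0.0], [0.0, 1.0, -0.0], [0.0, -0.0, -1.0]]
force: [-1.0, 0.8, 0.2]
opening: 0.0873
grip_force: 0.0
```

>>> send_rows([
  {"grip": 1, "x": -0.66, "y": -0.71, "z": 0, "turn": 0},
  {"grip": 1, "x": -0.66, "y": -0.71, "z": 0, "turn": 0},
  {"grip": 1, "x": -0.66, "y": -0.71, "z": 0, "turn": 0},
  {"grip": 1, "x": -0.66, "y": -0.71, "z": 0, "turn": 0},
  {"grip": 1, "x": -0.66, "y": -0.71, "z": 0, "turn": 0},
  {"grip": 1, "x": -0.66, "y": -0.71, "z": 0, "turn": 0},
  {"grip": 1, "x": -0.66, "y": -0.71, "z": 0, "turn": 0},
  {"grip": 1, "x": -0.66, "y": -0.71, "z": 0, "turn": 0},
  {"grip": 1, "x": -0.66, "y": -0.71, "z": 0, "turn": 0},
  {"grip": 1, "x": -0.66, "y": -0.71, "z": 0, "turn": 0},
  {"grip": 1, "x": -0.66, "y": -0.71, "z": 0, "turn": 0},
  {"grip": 1, "x": 0, "y": 0, "z": 0, "turn": 0},
])

```text
time_s: 2.48
tool_pos: [0.6017, 0.1139, 0.3465]
tcp_rot: [[-1.0, 0.005, 0.002], [0.005, 1.0, -0.003], [-0.002, -0.003, -1.0]]
force: [0.1, 0.7, 0.2]
opening: 0.0872
grip_force: 0.0
```

```bash
cat > w.py <<'E'
from h import *
from rig import r, optics
import sys
s=r.sense();c=optics.camera("wrist")
T=np.eye(4);T[:3,:3]=s["tcp_rot"];T[:3,3]=s["tool_pos"];T=T@c["tool_from_camera"]
np.savez(sys.argv[1]+".npz",T=T,**c);cv2.imwrite(f"pics/{sys.argv[1]}.png",c["frame"][:,:,::-1])
print(np.round(s["tool_pos"],4),np.round(s["tcp_rot"],3).tolist(),s["force"],s["time_s"])
for n,col in(("knob",RED),("ball",YEL)):
    a=blob(c["frame"],*col)
    if a:
        q=cloud(c,T)[a[2]];print(n,a[0],a[1],"depthmed",np.median(q,0),"zmax",np.percentile(q[:,2],90))
        print(" plane centre",plane(ray(c,a[0],T),.177 if n=="knob" else .195))
        t=q[:,2]>np.percentile(q[:,2],90)-.004;print(" top",q[t].mean(0))
E
python3 w.py w2
```

```text
[0.6017 0.1139 0.3465] [[-1.0, 0.005, 0.002], [0.005, 1.0, -0.003], [-0.002, -0.003, -1.0]] [0.05034272 0.74654795 0.1844754 ] 2.4833
knob [268.1443662  130.34683099] [256 116  26  29 568] depthmed [0.55727286 0.12817395 0.20077528] zmax 0.20200417509482818
 plane centre [0.55931025 0.12925856 0.177     ]
 top [0.55852677 0.12853097 0.20355938]
ball [355.10234776 329.84739545] [ 227  319  254   20 2726] depthmed [0.57864501 0.13964396 0.43936199] zmax 0.4414635313079066
 plane centre [0.78088653 0.22883516 0.195     ]
 top [0.57833354 0.13848827 0.43999733]
```

View pics/w2.png

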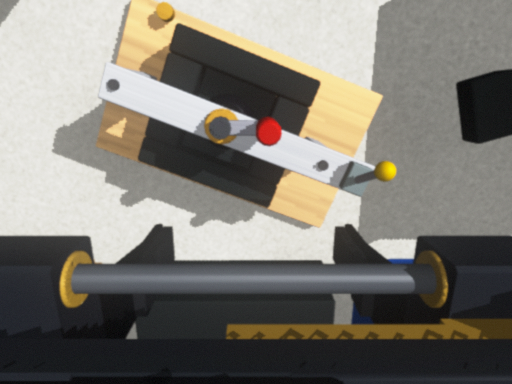

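The wrist view shows the grip top at (268,131), the hub and brass head at (221,126), the ball at (385,171) and the bystander spacer at (165,11).

Run:
```python
from h import *
c=dict(np.load("w2.npz"));T=c["T"];P=cloud(c,T)
f=c["frame"];g=cv2.cvtColor(f,cv2.COLOR_RGB2HSV)
b=blob(f,*YEL,(360,150,410,190));print("ball",b[0],b[1],plane(ray(c,b[0],T),.195),P[b[2]][:,2].max())
k=blob(f,*RED);top=k[2]&(P[...,2]>np.percentile(P[k[2]][:,2],50)-.002)
ys,xs=np.nonzero(top);print("ktop",xs.mean(),ys.mean(),np.percentile(P[k[2]][:,2],[10,30,50,70,90]))
for z in(.196,.2): print(" ",z,plane(ray(c,(xs.mean(),ys.mean()),T),z))
q=blob(f,(45,90,60),(58,255,255),(195,100,245,150));print("brass",q[0],q[1],np.median(P[q[2]],0))
n=np.zeros(f.shape[:2],bool);n[100:150,195:245]=1
hu=n&(P[...,2]>.139)&~k[2];ys,xs=np.nonzero(hu)
print("hub z",np.percentile(P[hu][:,2],[5,25,50,75,95]))
for v in((221,127),(240,129)): print(v,P[v[1],v[0]])
m=(g[...,1]<60)&(g[...,2]>120)&(abs(P[...,2]-.13)<.008);m[200:]=0
print("bridge",m.sum(),np.median(P[m],0),cv2.minAreaRect(P[m][:,:2].astype(np.float32)))
cv2.imwrite("pics/crop.png",cv2.resize(f[90:170,180:300,::-1],None,fx=6,fy=6,interpolation=cv2.INTER_CUBIC))
```

```text
ball [385.4112426  170.62721893] [375 161  22  20 338] [0.59653049 0.24270948 0.195     ] 0.5038133235951429
ktop 268.55280898876407 132.7078651685393 [0.18715387 0.19993487 0.20077528 0.20128914 0.20200418]
  0.196 [0.5595283  0.12886667 0.196     ]
  0.2 [0.55908475 0.12869423 0.2       ]
brass [219.00438596 124.10307018] [204 109  34  36 456] [0.55049718 0.07633795 0.14136744]
hub z [0.14078879 0.14228381 0.1523282  0.15534174 0.15755257]
(221, 127) [0.55769564 0.08052889 0.15731856]
(240, 129) [0.56041805 0.10020748 0.15153954]
bridge 7360 [0.55117453 0.05314209 0.13013806] ((0.5667638778686523, 0.09909289330244064), (0.32330596446990967, 0.040226008743047714), 68.85648345947266)
```

View pics/crop.png

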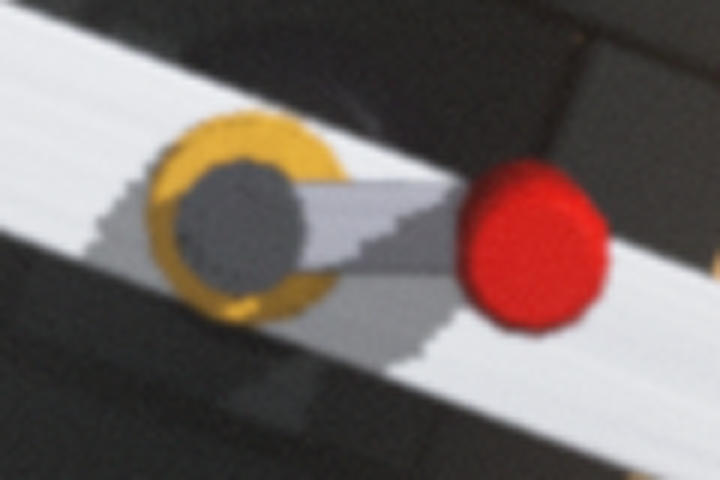

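>>> send_rows([
  {"grip": 1, "x": 0.474, "y": 0.168, "z": 0.4, "turn": 0},
  {"grip": 1, "x": 0.474, "y": 0.168, "z": 0.4, "turn": 0},
  {"grip": 1, "x": 0.475, "y": 0.168, "z": 0.4, "turn": 0},
  {"grip": 1, "x": 0, "y": 0, "z": 0.7, "turn": 0},
  {"grip": 1, "x": 0, "y": 0, "z": 0.7, "turn": 0},
  {"grip": 1, "x": 0, "y": 0, "z": 0.5, "turn": 0},
  {"grip": 1, "x": 0, "y": 0, "z": 0, "turn": 0},
])

```text
time_s: 3.12
tool_pos: [0.5518, 0.1343, 0.251]
tcp_rot: [[-1.0, -0.001, -0.008], [-0.001, 1.0, 0.0], [0.008, 0.0, -1.0]]
force: [-0.1, 0.3, -0.5]
opening: 0.0871
grip_force: 0.0
```

```bash
python3 w.py w3 | head -4
python3 - <<'E'
from h import *
c=dict(np.load("w3.npz"));T=c["T"];P=cloud(c,T);k=blob(c["frame"],*RED)
ys,xs=np.nonzero(k[2]&(P[...,2]>np.percentile(P[k[2]][:,2],60)-.003));print(xs.mean(),ys.mean(),plane(ray(c,(xs.mean(),ys.mean()),T),.200))
E
```

```text
[0.5518 0.1343 0.251 ] [[-1.0, -0.001, -0.008], [-0.001, 1.0, 0.0], [0.008, 0.0, -1.0]] [-0.09485046  0.25000118 -0.54611567] 3.1167
knob [244.55613772 213.46556886] [ 228  188   34   50 1336] depthmed [0.55332947 0.12899544 0.20000612] zmax 0.20160924643825884
 plane centre [0.56092943 0.1286222  0.177     ]
 top [0.55783661 0.12884366 0.2011479 ]
243.9681603773585 221.15212264150944 [0.55823114 0.12883605 0.2       ]
```

>>> send_rows([
  {"grip": 1, "x": 0, "y": 0, "z": 0, "turn": 0},
  {"grip": 1, "x": 0, "y": 0, "z": 0, "turn": 0},
  {"grip": 1, "x": 0, "y": 0, "z": 0, "turn": 0},
])

```text
time_s: 3.42
tool_pos: [0.5562, 0.1337, 0.2557]
tcp_rot: [[-1.0, 0.0, 0.003], [0.0, 1.0, 0.0], [-0.003, 0.0, -1.0]]
force: [0.3, -0.4, 0.2]
opening: 0.0874
grip_force: 0.0
```

>>> send_rows([
  {"grip": 1, "x": -0.1, "y": -0.15, "z": 0, "turn": 0},
  {"grip": 1, "x": 0, "y": 0, "z": 0.5, "turn": 0},
  {"grip": 1, "x": 0, "y": 0, "z": 0.5, "turn": 0},
  {"grip": 1, "x": 0, "y": 0, "z": 0.5, "turn": 0},
  {"grip": 1, "x": 0, "y": 0, "z": 0.4, "turn": 0},
  {"grip": 1, "x": 0, "y": 0, "z": 0.3, "turn": 0},
  {"grip": 1, "x": 0, "y": 0, "z": 0, "turn": 0},
  {"grip": 1, "x": 0, "y": 0, "z": 0, "turn": 0},
  {"grip": 1, "x": 0, "y": 0, "z": 0, "turn": 0},
])

```text
time_s: 4.17
tool_pos: [0.5592, 0.1288, 0.1892]
tcp_rot: [[-1.0, 0.001, 0.002], [0.001, 1.0, -0.0], [-0.002, -0.0, -1.0]]
force: [0.8, -0.7, 0.6]
opening: 0.087
grip_force: 0.0
```

```bash
python3 w.py w4
```

```text
[0.5592 0.1288 0.1892] [[-1.0, 0.001, 0.002], [0.001, 1.0, -0.0], [-0.002, -0.0, -1.0]] [ 0.80042225 -0.68431278  0.58823736] 4.1667
knob [251.33546462 236.16794544] [ 228  203   47   61 2346] depthmed [0.55147954 0.12895496 0.19847377] zmax 0.20148501525796852
 plane centre [0.5597561  0.12864569 0.177     ]
 top [0.55503488 0.12870304 0.2021237 ]
ball [363.87663551 330.63925234] [ 228  319  258   20 2675] depthmed [0.53608904 0.15736426 0.28245721] zmax 0.284490708521192
 plane centre [0.60863295 0.19124847 0.195     ]
 top [0.53591195 0.1544932  0.28291147]
```

View pics/w4.png

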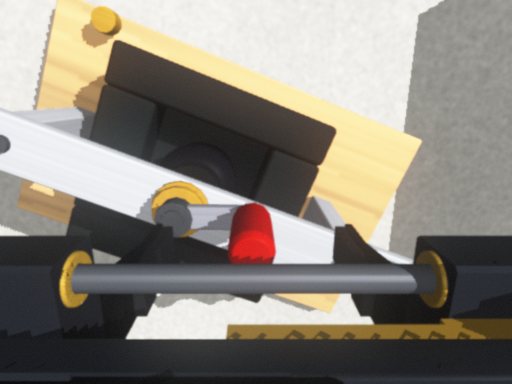

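The red grip at (251,236) sits between the fingers, and nothing is touching. Closing now.

>>> send_rows([
  {"grip": -1, "x": 0, "y": 0, "z": 0, "turn": 0},
  {"grip": -1, "x": 0, "y": 0, "z": 0, "turn": 0},
  {"grip": -1, "x": 0, "y": 0, "z": 0, "turn": 0},
  {"grip": -1, "x": 0, "y": 0, "z": 0, "turn": 0},
  {"grip": -1, "x": 0, "y": 0, "z": 0, "turn": 0},
  {"grip": -1, "x": 0, "y": 0, "z": 0, "turn": 0},
  {"grip": -1, "x": 0, "y": 0, "z": 0, "turn": 0},
  {"grip": -1, "x": 0, "y": 0, "z": 0, "turn": 0},
  {"grip": -1, "x": 0, "y": 0, "z": 0, "turn": 0},
])

```text
time_s: 4.97
tool_pos: [0.5584, 0.129, 0.1883]
tcp_rot: [[-1.0, 0.0, -0.0], [0.0, 1.0, -0.0], [0.0, -0.0, -1.0]]
force: [-0.4, -0.5, -0.3]
opening: 0.0346
grip_force: 0.0
```

>>> send_rows([
  {"grip": -1, "x": 0, "y": 0, "z": 0, "turn": 0},
  {"grip": -1, "x": 0, "y": 0, "z": 0, "turn": 0},
  {"grip": -1, "x": 0, "y": 0, "z": 0, "turn": 0},
  {"grip": -1, "x": 0, "y": 0, "z": 0, "turn": 0},
])

```text
time_s: 5.3
tool_pos: [0.5583, 0.1285, 0.1882]
tcp_rot: [[-1.0, 0.0, -0.0], [0.0, 1.0, -0.001], [0.0, -0.001, -1.0]]
force: [-0.5, -2.5, -1.1]
opening: 0.0237
grip_force: 30.0
```

>>> send_rows([
  {"grip": -1, "x": 0.145, "y": -0.013, "z": 0, "turn": 0},
  {"grip": -1, "x": 0.145, "y": -0.013, "z": 0, "turn": 0},
  {"grip": -1, "x": 0.14, "y": -0.037, "z": 0, "turn": 0},
  {"grip": -1, "x": 0.14, "y": -0.037, "z": 0, "turn": 0},
  {"grip": -1, "x": 0, "y": 0, "z": 0, "turn": 0},
  {"grip": -1, "x": 0, "y": 0, "z": 0, "turn": 0},
  {"grip": -1, "x": 0, "y": 0, "z": 0, "turn": 0},
])

```text
time_s: 5.88
tool_pos: [0.5413, 0.1257, 0.1883]
tcp_rot: [[-1.0, 0.0, -0.0], [0.0, 1.0, -0.0], [0.0, -0.0, -1.0]]
force: [3.0, -3.0, -3.9]
opening: 0.0236
grip_force: 30.0
```

>>> send_rows([
  {"grip": -1, "x": 0.132, "y": -0.062, "z": 0, "turn": 0},
  {"grip": -1, "x": 0.131, "y": -0.061, "z": 0, "turn": 0},
  {"grip": -1, "x": 0, "y": 0, "z": 0, "turn": 0},
  {"grip": -1, "x": 0, "y": 0, "z": 0, "turn": 0},
])

```text
time_s: 6.22
tool_pos: [0.5333, 0.1221, 0.1884]
tcp_rot: [[-1.0, 0.001, 0.0], [0.001, 1.0, -0.0], [-0.0, -0.0, -1.0]]
force: [4.5, -3.3, -4.8]
opening: 0.0239
grip_force: 30.0
```

>>> send_rows([
  {"grip": -1, "x": 0.108, "y": -0.096, "z": 0, "turn": 0},
  {"grip": -1, "x": 0.108, "y": -0.096, "z": 0, "turn": 0},
  {"grip": -1, "x": 0, "y": 0, "z": 0, "turn": 0},
  {"grip": -1, "x": 0, "y": 0, "z": 0, "turn": 0},
])

```text
time_s: 6.55
tool_pos: [0.5261, 0.1169, 0.1884]
tcp_rot: [[-1.0, 0.001, -0.001], [0.001, 1.0, 0.001], [0.001, 0.001, -1.0]]
force: [2.6, 1.9, -2.0]
opening: 0.0235
grip_force: 30.0
```

>>> send_rows([
  {"grip": -1, "x": 0.103, "y": -0.103, "z": 0, "turn": 0},
  {"grip": -1, "x": 0.102, "y": -0.102, "z": 0, "turn": 0},
  {"grip": -1, "x": 0, "y": 0, "z": 0, "turn": 0},
  {"grip": -1, "x": 0, "y": 0, "z": 0, "turn": 0},
])

```text
time_s: 6.88
tool_pos: [0.5197, 0.1106, 0.1884]
tcp_rot: [[-1.0, 0.001, -0.002], [0.001, 1.0, 0.001], [0.002, 0.001, -1.0]]
force: [0.2, 3.5, 0.4]
opening: 0.0235
grip_force: 30.0
```

>>> send_rows([
  {"grip": -1, "x": 0.083, "y": -0.119, "z": 0, "turn": 0},
  {"grip": -1, "x": 0.083, "y": -0.119, "z": 0, "turn": 0},
  {"grip": -1, "x": 0, "y": 0, "z": 0, "turn": 0},
  {"grip": -1, "x": 0, "y": 0, "z": 0, "turn": 0},
])

```text
time_s: 7.22
tool_pos: [0.5147, 0.1033, 0.1884]
tcp_rot: [[-1.0, 0.001, -0.002], [0.001, 1.0, 0.0], [0.002, 0.0, -1.0]]
force: [-2.7, 3.3, 2.3]
opening: 0.0238
grip_force: 30.0
```

>>> send_rows([
  {"grip": -1, "x": 0.077, "y": -0.124, "z": 0, "turn": 0},
  {"grip": -1, "x": 0.076, "y": -0.125, "z": 0, "turn": 0},
  {"grip": -1, "x": 0, "y": 0, "z": 0, "turn": 0},
  {"grip": -1, "x": 0, "y": 0, "z": 0, "turn": 0},
])

```text
time_s: 7.55
tool_pos: [0.5109, 0.0955, 0.1884]
tcp_rot: [[-1.0, 0.001, -0.001], [0.001, 1.0, -0.0], [0.001, -0.0, -1.0]]
force: [-1.1, 3.3, 2.5]
opening: 0.024
grip_force: 30.0
```

>>> send_rows([
  {"grip": -1, "x": 0.045, "y": -0.14, "z": 0, "turn": 0},
  {"grip": -1, "x": 0.045, "y": -0.14, "z": 0, "turn": 0},
  {"grip": -1, "x": 0, "y": 0, "z": 0, "turn": 0},
  {"grip": -1, "x": 0, "y": 0, "z": 0, "turn": 0},
])

```text
time_s: 7.88
tool_pos: [0.5085, 0.0869, 0.1883]
tcp_rot: [[-1.0, 0.001, -0.0], [0.001, 1.0, -0.0], [0.0, -0.0, -1.0]]
force: [-1.2, 3.4, 2.6]
opening: 0.0237
grip_force: 30.0
```

>>> send_rows([
  {"grip": -1, "x": 0.02, "y": -0.145, "z": 0, "turn": 0},
  {"grip": -1, "x": 0.02, "y": -0.145, "z": 0, "turn": 0},
  {"grip": -1, "x": 0, "y": 0, "z": 0, "turn": 0},
  {"grip": -1, "x": 0, "y": 0, "z": 0, "turn": 0},
])

```text
time_s: 8.22
tool_pos: [0.5076, 0.0781, 0.1884]
tcp_rot: [[-1.0, 0.001, 0.0], [0.001, 1.0, -0.001], [-0.0, -0.001, -1.0]]
force: [0.6, 1.9, 0.9]
opening: 0.0234
grip_force: 30.0
```

>>> send_rows([
  {"grip": -1, "x": -0.013, "y": -0.145, "z": 0, "turn": 0},
  {"grip": -1, "x": -0.013, "y": -0.145, "z": 0, "turn": 0},
  {"grip": -1, "x": 0, "y": 0, "z": 0, "turn": 0},
  {"grip": -1, "x": 0, "y": 0, "z": 0, "turn": 0},
])

```text
time_s: 8.55
tool_pos: [0.5083, 0.0695, 0.1884]
tcp_rot: [[-1.0, 0.001, 0.0], [0.001, 1.0, -0.0], [-0.0, -0.0, -1.0]]
force: [0.1, 1.7, 1.0]
opening: 0.0235
grip_force: 30.0
```

>>> send_rows([
  {"grip": -1, "x": -0.038, "y": -0.14, "z": 0, "turn": 0},
  {"grip": -1, "x": -0.038, "y": -0.14, "z": 0, "turn": 0},
  {"grip": -1, "x": 0, "y": 0, "z": 0, "turn": 0},
  {"grip": -1, "x": 0, "y": 0, "z": 0, "turn": 0},
])

```text
time_s: 8.88
tool_pos: [0.5105, 0.0611, 0.1884]
tcp_rot: [[-1.0, 0.001, -0.0], [0.001, 1.0, -0.0], [0.0, -0.0, -1.0]]
force: [-0.6, 2.6, 0.9]
opening: 0.0239
grip_force: 30.0
```

>>> send_rows([
  {"grip": -1, "x": -0.061, "y": -0.132, "z": 0, "turn": 0},
  {"grip": -1, "x": -0.061, "y": -0.132, "z": 0, "turn": 0},
  {"grip": -1, "x": 0, "y": 0, "z": 0, "turn": 0},
  {"grip": -1, "x": 0, "y": 0, "z": 0, "turn": 0},
])

```text
time_s: 9.22
tool_pos: [0.5142, 0.0532, 0.1884]
tcp_rot: [[-1.0, 0.001, -0.0], [0.001, 1.0, -0.0], [0.0, -0.0, -1.0]]
force: [-1.0, 1.7, 2.5]
opening: 0.0239
grip_force: 30.0
```

>>> send_rows([
  {"grip": -1, "x": -0.083, "y": -0.119, "z": 0, "turn": 0},
  {"grip": -1, "x": -0.083, "y": -0.119, "z": 0, "turn": 0},
  {"grip": -1, "x": 0, "y": 0, "z": 0, "turn": 0},
  {"grip": -1, "x": 0, "y": 0, "z": 0, "turn": 0},
])

```text
time_s: 9.55
tool_pos: [0.5192, 0.046, 0.1884]
tcp_rot: [[-1.0, 0.001, 0.0], [0.001, 1.0, -0.001], [-0.0, -0.001, -1.0]]
force: [-1.5, 1.7, 3.8]
opening: 0.0235
grip_force: 30.0
```

>>> send_rows([
  {"grip": -1, "x": -0.103, "y": -0.103, "z": 0, "turn": 0},
  {"grip": -1, "x": -0.102, "y": -0.102, "z": 0, "turn": 0},
  {"grip": -1, "x": 0, "y": 0, "z": 0, "turn": 0},
  {"grip": -1, "x": 0, "y": 0, "z": 0, "turn": 0},
])

```text
time_s: 9.88
tool_pos: [0.524, 0.0408, 0.1882]
tcp_rot: [[-1.0, 0.001, -0.003], [0.001, 1.0, 0.002], [0.003, 0.002, -1.0]]
force: [-4.5, 4.7, 6.7]
opening: 0.0242
grip_force: 30.0
```

>>> send_rows([
  {"grip": -1, "x": -0.06, "y": -0.045, "z": 0, "turn": 0},
  {"grip": -1, "x": -0.055, "y": -0.04, "z": 0, "turn": 0},
  {"grip": -1, "x": 0, "y": 0, "z": 0, "turn": 0},
  {"grip": -1, "x": 0, "y": 0, "z": 0, "turn": 0},
  {"grip": -1, "x": 0, "y": 0, "z": 0, "turn": 0},
])

```text
time_s: 10.3
tool_pos: [0.5257, 0.0393, 0.1881]
tcp_rot: [[-1.0, 0.001, -0.007], [0.001, 1.0, 0.003], [0.007, 0.003, -1.0]]
force: [-6.5, 6.3, 8.9]
opening: 0.0238
grip_force: 30.0
```

```bash
cat > st.py <<'E'
from rig import r
import numpy as np
F=[];p=[]
s=r.sense();print(np.round(s["tool_pos"],4),np.round(s["force"],2),s["time_s"])
d=np.array(s["tool_pos"][:2])-[.5578,.0788];e=d/np.linalg.norm(d);f=s["force"][:2]
print("ang",np.degrees(np.arctan2(d[1],d[0])),"r",np.linalg.norm(d),"Frad",f@e,"Fccw",f@[-e[1],e[0]])
E
python3 st.py
python3 - <<'E'
import numpy as np
from scipy.optimize import least_squares
P=np.array([[.5583,.1285],[.5413,.1257],[.5333,.1221],[.5261,.1169],[.5197,.1106],[.5147,.1033],[.5109,.0955],[.5085,.0869],[.5076,.0781],[.5083,.0695],[.5105,.0611],[.5142,.0532],[.5192,.046]])
q=least_squares(lambda c:np.hypot(*(P-c[:2]).T)-c[2],[.558,.079,.05]).x;print(q)
q=least_squares(lambda c:np.hypot(*(P-c[:2]).T)-.05,[.558,.079]).x;print(q)
for p in P[[0,-1]]:print(np.degrees(np.arctan2(*(p-q)[::-1])))
E
```

```text
[0.5257 0.0393 0.1881] [-6.47  6.31  8.85] 10.3
ang -129.05624398452247 r 0.050892134653510286 Frad -0.822843997293492 Fccw -8.998828126076196
[0.55828865 0.07795594 0.05058987]
[0.55763728 0.07822822]
89.24472572710594
-140.02142579823652
```

The force rose to 9 N with the grip barely moving, so this is the stop, with the screw head at about 223.6° (world azimuth). Next I'll compute the increments for the clockwise circle.

```bash
python3 -c "
import numpy as np
t=np.radians(234-10*np.arange(37));p=np.c_[-np.cos(t),np.sin(t)]*50/30
for i,d in enumerate(np.diff(p,axis=0)): print(i,np.round(d,3).tolist(),end='; ')"
```

```text
0 [0.219, 0.191]; 1 [0.183, 0.226]; 2 [0.141, 0.254]; 3 [0.095, 0.275]; 4 [0.045, 0.287]; 5 [-0.005, 0.29]; 6 [-0.055, 0.285]; 7 [-0.104, 0.271]; 8 [-0.15, 0.249]; 9 [-0.191, 0.219]; 10 [-0.226, 0.183]; 11 [-0.254, 0.141]; 12 [-0.275, 0.095]; 13 [-0.287, 0.045]; 14 [-0.29, -0.005]; 15 [-0.285, -0.055]; 16 [-0.271, -0.104]; 17 [-0.249, -0.15]; 18 [-0.219, -0.191]; 19 [-0.183, -0.226]; 20 [-0.141, -0.254]; 21 [-0.095, -0.275]; 22 [-0.045, -0.287]; 23 [0.005, -0.29]; 24 [0.055, -0.285]; 25 [0.104, -0.271]; 26 [0.15, -0.249]; 27 [0.191, -0.219]; 28 [0.226, -0.183]; 29 [0.254, -0.141]; 30 [0.275, -0.095]; 31 [0.287, -0.045]; 32 [0.29, 0.005]; 33 [0.285, 0.055]; 34 [0.271, 0.104]; 35 [0.249, 0.15];
```

>>> send_rows([
  {"grip": -1, "x": 0.219, "y": 0.191, "z": 0, "turn": 0},
  {"grip": -1, "x": 0.183, "y": 0.226, "z": 0, "turn": 0},
  {"grip": -1, "x": 0.141, "y": 0.254, "z": 0, "turn": 0},
  {"grip": -1, "x": 0.095, "y": 0.275, "z": 0, "turn": 0},
  {"grip": -1, "x": 0.045, "y": 0.287, "z": 0, "turn": 0},
  {"grip": -1, "x": -0.005, "y": 0.29, "z": 0, "turn": 0},
])

```text
time_s: 10.8
tool_pos: [0.5078, 0.082, 0.1883]
tcp_rot: [[-1.0, -0.001, -0.001], [-0.001, 1.0, -0.004], [0.001, -0.004, -1.0]]
force: [-2.1, -3.3, 2.9]
opening: 0.0236
grip_force: 30.0
```

```bash
python3 st.py
```

```text
[0.5078 0.082  0.1883] [-2.07 -3.27  2.93] 10.8
ang 176.36113074968765 r 0.050089762941051726 Frad 1.8591906023283382 Fccw 3.3922226484711313
```

>>> send_rows([
  {"grip": -1, "x": -0.055, "y": 0.285, "z": 0, "turn": 0},
  {"grip": -1, "x": -0.104, "y": 0.271, "z": 0, "turn": 0},
  {"grip": -1, "x": -0.15, "y": 0.249, "z": 0, "turn": 0},
  {"grip": -1, "x": -0.191, "y": 0.219, "z": 0, "turn": 0},
  {"grip": -1, "x": -0.226, "y": 0.183, "z": 0, "turn": 0},
  {"grip": -1, "x": -0.254, "y": 0.141, "z": 0, "turn": 0},
])

```text
time_s: 11.3
tool_pos: [0.5382, 0.1245, 0.1881]
tcp_rot: [[-1.0, -0.0, -0.001], [-0.0, 1.0, -0.0], [0.001, -0.0, -1.0]]
force: [-1.9, -4.9, 1.1]
opening: 0.0242
grip_force: 30.0
```

```bash
python3 st.py
```

```text
[0.5382 0.1245 0.1881] [-1.95 -4.87  1.09] 11.3
ang 113.21919025017421 r 0.04975853182020973 Frad -3.704997881926868 Fccw 3.710952467931671
```

>>> send_rows([
  {"grip": -1, "x": -0.275, "y": 0.085, "z": 0, "turn": 0},
  {"grip": -1, "x": -0.287, "y": 0.035, "z": 0, "turn": 0},
  {"grip": -1, "x": -0.29, "y": -0.005, "z": 0, "turn": 0},
  {"grip": -1, "x": -0.285, "y": -0.055, "z": 0, "turn": 0},
  {"grip": -1, "x": -0.271, "y": -0.104, "z": 0, "turn": 0},
  {"grip": -1, "x": -0.249, "y": -0.15, "z": 0, "turn": 0},
])

```text
time_s: 11.8
tool_pos: [0.588, 0.1185, 0.1881]
tcp_rot: [[-1.0, 0.001, -0.001], [0.001, 1.0, 0.001], [0.001, 0.001, -1.0]]
force: [-3.4, 0.6, 0.9]
opening: 0.0239
grip_force: 30.0
```

```bash
python3 st.py
```

```text
[0.588  0.1185 0.1881] [-3.44  0.59  0.9 ] 11.8
ang 52.70484781380817 r 0.04985312928668012 Frad -1.6115764440912814 Fccw 3.0913606015739408
```

Tracking is good, so I'll carry on round the circle.

>>> send_rows([
  {"grip": -1, "x": -0.219, "y": -0.191, "z": 0, "turn": 0},
  {"grip": -1, "x": -0.183, "y": -0.226, "z": 0, "turn": 0},
  {"grip": -1, "x": -0.141, "y": -0.254, "z": 0, "turn": 0},
  {"grip": -1, "x": -0.095, "y": -0.275, "z": 0, "turn": 0},
  {"grip": -1, "x": -0.045, "y": -0.287, "z": 0, "turn": 0},
  {"grip": -1, "x": 0.005, "y": -0.29, "z": 0, "turn": 0},
])

```text
time_s: 12.3
tool_pos: [0.6079, 0.072, 0.1882]
tcp_rot: [[-1.0, 0.001, 0.0], [0.001, 1.0, 0.001], [-0.0, 0.001, -1.0]]
force: [-4.1, 4.0, -0.4]
opening: 0.0235
grip_force: 30.0
```

```bash
python3 st.py
```

```text
[0.6079 0.072  0.1882] [-4.07  4.01 -0.38] 12.3
ang -7.756096516801365 r 0.05061002494371576 Frad -4.576789418745001 Fccw 3.4231130957359373
```

>>> send_rows([
  {"grip": -1, "x": 0.065, "y": -0.285, "z": 0, "turn": 0},
  {"grip": -1, "x": 0.114, "y": -0.271, "z": 0, "turn": 0},
  {"grip": -1, "x": 0.15, "y": -0.249, "z": 0, "turn": 0},
  {"grip": -1, "x": 0.191, "y": -0.219, "z": 0, "turn": 0},
  {"grip": -1, "x": 0.226, "y": -0.183, "z": 0, "turn": 0},
  {"grip": -1, "x": 0.254, "y": -0.141, "z": 0, "turn": 0},
])

```text
time_s: 12.8
tool_pos: [0.5792, 0.0324, 0.1886]
tcp_rot: [[-1.0, 0.002, 0.005], [0.002, 1.0, 0.003], [-0.005, 0.003, -1.0]]
force: [0.5, 8.9, -1.7]
opening: 0.0235
grip_force: 30.0
```

```bash
python3 st.py
```

```text
[0.5792 0.0324 0.1886] [ 0.5   8.88 -1.7 ] 12.8
ang -65.27145332969897 r 0.05106152595767516 Frad -7.855331895412351 Fccw 4.170247766970561
```

>>> send_rows([
  {"grip": -1, "x": 0.275, "y": -0.075, "z": 0, "turn": 0},
  {"grip": -1, "x": 0.287, "y": -0.025, "z": 0, "turn": 0},
  {"grip": -1, "x": 0.29, "y": 0.01, "z": 0, "turn": 0},
  {"grip": -1, "x": 0.285, "y": 0.055, "z": 0, "turn": 0},
  {"grip": -1, "x": 0.271, "y": 0.104, "z": 0, "turn": 0},
  {"grip": -1, "x": 0.249, "y": 0.15, "z": 0, "turn": 0},
])

```text
time_s: 13.3
tool_pos: [0.5295, 0.0369, 0.189]
tcp_rot: [[-1.0, 0.001, 0.005], [0.001, 1.0, -0.003], [-0.005, -0.003, -1.0]]
force: [4.6, -1.4, -3.4]
opening: 0.0235
grip_force: 30.0
```

```bash
python3 st.py
```

```text
[0.5295 0.0369 0.189 ] [ 4.64 -1.39 -3.36] 13.3
ang -124.0047367845862 r 0.050547605733678586 Frad -1.4473532629939778 Fccw 4.624935380048028
```

>>> send_rows([
  {"grip": -1, "x": 0.209, "y": 0.191, "z": 0, "turn": 0},
  {"grip": -1, "x": 0.173, "y": 0.226, "z": 0, "turn": 0},
  {"grip": -1, "x": 0.141, "y": 0.254, "z": 0, "turn": 0},
  {"grip": -1, "x": 0.095, "y": 0.275, "z": 0, "turn": 0},
  {"grip": -1, "x": 0.045, "y": 0.287, "z": 0, "turn": 0},
  {"grip": -1, "x": -0.005, "y": 0.29, "z": 0, "turn": 0},
  {"grip": -1, "x": -0.055, "y": 0.285, "z": 0, "turn": 0},
  {"grip": -1, "x": -0.104, "y": 0.271, "z": 0, "turn": 0},
  {"grip": -1, "x": -0.15, "y": 0.239, "z": 0, "turn": 0},
  {"grip": -1, "x": -0.191, "y": 0.209, "z": 0, "turn": 0},
  {"grip": -1, "x": -0.226, "y": 0.173, "z": 0, "turn": 0},
  {"grip": -1, "x": -0.254, "y": 0.141, "z": 0, "turn": 0},
])

```text
time_s: 14.3
tool_pos: [0.5362, 0.124, 0.1879]
tcp_rot: [[-1.0, -0.001, -0.005], [-0.001, 1.0, -0.002], [0.005, -0.002, -1.0]]
force: [-1.2, -6.5, 0.3]
opening: 0.0237
grip_force: 30.0
```

```bash
python3 st.py
```

```text
[0.5362 0.124  0.1879] [-1.18 -6.54  0.34] 14.3
ang 115.59849410881073 r 0.05008599594120908 Frad -5.385827599111039 Fccw 3.893054917553141
```

>>> send_rows([
  {"grip": -1, "x": -0.275, "y": 0.075, "z": 0, "turn": 0},
  {"grip": -1, "x": -0.287, "y": 0.03, "z": 0, "turn": 0},
  {"grip": -1, "x": -0.29, "y": -0.015, "z": 0, "turn": 0},
  {"grip": -1, "x": -0.285, "y": -0.055, "z": 0, "turn": 0},
  {"grip": -1, "x": -0.271, "y": -0.104, "z": 0, "turn": 0},
  {"grip": -1, "x": -0.249, "y": -0.15, "z": 0, "turn": 0},
  {"grip": -1, "x": -0.219, "y": -0.191, "z": 0, "turn": 0},
  {"grip": -1, "x": -0.173, "y": -0.226, "z": 0, "turn": 0},
  {"grip": -1, "x": -0.131, "y": -0.254, "z": 0, "turn": 0},
  {"grip": -1, "x": -0.095, "y": -0.275, "z": 0, "turn": 0},
  {"grip": -1, "x": -0.045, "y": -0.287, "z": 0, "turn": 0},
  {"grip": -1, "x": 0.005, "y": -0.29, "z": 0, "turn": 0},
])

```text
time_s: 15.3
tool_pos: [0.6076, 0.0706, 0.1883]
tcp_rot: [[-1.0, 0.001, 0.001], [0.001, 1.0, 0.001], [-0.001, 0.001, -1.0]]
force: [-1.3, 4.6, 0.9]
opening: 0.0241
grip_force: 30.0
```

```bash
python3 st.py
```

```text
[0.6076 0.0706 0.1883] [-1.25  4.59  0.86] 15.3
ang -9.355563175797261 r 0.05043922056858888 Frad -1.9794212040110122 Fccw 4.324891380806251
```

>>> send_rows([
  {"grip": -1, "x": 0.055, "y": -0.285, "z": 0, "turn": 0},
  {"grip": -1, "x": 0.104, "y": -0.265, "z": 0, "turn": 0},
  {"grip": -1, "x": 0.15, "y": -0.239, "z": 0, "turn": 0},
  {"grip": -1, "x": 0.191, "y": -0.209, "z": 0, "turn": 0},
  {"grip": -1, "x": 0.226, "y": -0.173, "z": 0, "turn": 0},
  {"grip": -1, "x": 0.254, "y": -0.131, "z": 0, "turn": 0},
  {"grip": -1, "x": 0.275, "y": -0.085, "z": 0, "turn": 0},
  {"grip": -1, "x": 0.287, "y": -0.035, "z": 0, "turn": 0},
  {"grip": -1, "x": 0.29, "y": 0.005, "z": 0, "turn": 0},
  {"grip": -1, "x": 0.285, "y": 0.055, "z": 0, "turn": 0},
  {"grip": -1, "x": 0.271, "y": 0.104, "z": 0, "turn": 0},
  {"grip": -1, "x": 0.249, "y": 0.15, "z": 0, "turn": 0},
])

```text
time_s: 16.3
tool_pos: [0.5305, 0.0361, 0.1889]
tcp_rot: [[-1.0, 0.001, 0.007], [0.0, 1.0, -0.003], [-0.007, -0.003, -1.0]]
force: [4.3, 0.2, -3.5]
opening: 0.0235
grip_force: 30.0
```

```bash
python3 st.py
```

```text
[0.5305 0.0361 0.1889] [ 4.31  0.18 -3.55] 16.3
ang -122.60058512603554 r 0.05066587553705735 Frad -2.4793530017716554 Fccw 3.5343790265959756
```

>>> send_rows([
  {"grip": -1, "x": 0.209, "y": 0.191, "z": 0, "turn": 0},
  {"grip": -1, "x": 0.173, "y": 0.226, "z": 0, "turn": 0},
  {"grip": -1, "x": 0.141, "y": 0.254, "z": 0, "turn": 0},
  {"grip": -1, "x": 0.095, "y": 0.275, "z": 0, "turn": 0},
  {"grip": -1, "x": 0.045, "y": 0.287, "z": 0, "turn": 0},
  {"grip": -1, "x": -0.005, "y": 0.29, "z": 0, "turn": 0},
  {"grip": -1, "x": -0.055, "y": 0.28, "z": 0, "turn": 0},
  {"grip": -1, "x": -0.104, "y": 0.261, "z": 0, "turn": 0},
  {"grip": -1, "x": -0.15, "y": 0.239, "z": 0, "turn": 0},
  {"grip": -1, "x": -0.191, "y": 0.209, "z": 0, "turn": 0},
  {"grip": -1, "x": -0.226, "y": 0.173, "z": 0, "turn": 0},
  {"grip": -1, "x": -0.254, "y": 0.131, "z": 0, "turn": 0},
])

```text
time_s: 17.3
tool_pos: [0.5359, 0.1236, 0.1879]
tcp_rot: [[-1.0, -0.001, -0.006], [-0.001, 1.0, -0.001], [0.006, -0.001, -1.0]]
force: [-2.3, -4.6, 2.1]
opening: 0.0239
grip_force: 30.0
```

```bash
python3 st.py
```

```text
[0.5359 0.1236 0.1879] [-2.33 -4.63  2.07] 17.3
ang 116.10960242843512 r 0.04986606768245032 Frad -3.13142535145985 Fccw 4.13161635985024
```

>>> send_rows([
  {"grip": -1, "x": -0.275, "y": 0.085, "z": 0, "turn": 0},
  {"grip": -1, "x": -0.287, "y": 0.035, "z": 0, "turn": 0},
  {"grip": -1, "x": -0.29, "y": -0.01, "z": 0, "turn": 0},
  {"grip": -1, "x": -0.285, "y": -0.055, "z": 0, "turn": 0},
  {"grip": -1, "x": -0.271, "y": -0.104, "z": 0, "turn": 0},
  {"grip": -1, "x": -0.249, "y": -0.15, "z": 0, "turn": 0},
  {"grip": -1, "x": -0.219, "y": -0.191, "z": 0, "turn": 0},
  {"grip": -1, "x": -0.173, "y": -0.226, "z": 0, "turn": 0},
  {"grip": -1, "x": -0.131, "y": -0.254, "z": 0, "turn": 0},
  {"grip": -1, "x": -0.095, "y": -0.275, "z": 0, "turn": 0},
  {"grip": -1, "x": -0.045, "y": -0.287, "z": 0, "turn": 0},
  {"grip": -1, "x": 0.005, "y": -0.29, "z": 0, "turn": 0},
])

```text
time_s: 18.3
tool_pos: [0.6074, 0.07, 0.1883]
tcp_rot: [[-1.0, 0.001, 0.0], [0.001, 1.0, 0.0], [-0.0, 0.0, -1.0]]
force: [-1.1, 4.0, 1.2]
opening: 0.024
grip_force: 30.0
```

```bash
python3 st.py
```

```text
[0.6074 0.07   0.1883] [-1.05  3.95  1.16] 18.3
ang -10.033710963299923 r 0.05040921883348765 Frad -1.7267344560727225 Fccw 3.7075144759730287
```

>>> send_rows([
  {"grip": -1, "x": 0.055, "y": -0.285, "z": 0, "turn": 0},
  {"grip": -1, "x": 0.104, "y": -0.265, "z": 0, "turn": 0},
  {"grip": -1, "x": 0.15, "y": -0.239, "z": 0, "turn": 0},
  {"grip": -1, "x": 0.191, "y": -0.209, "z": 0, "turn": 0},
  {"grip": -1, "x": 0.226, "y": -0.173, "z": 0, "turn": 0},
  {"grip": -1, "x": 0.254, "y": -0.131, "z": 0, "turn": 0},
  {"grip": -1, "x": 0.275, "y": -0.085, "z": 0, "turn": 0},
  {"grip": -1, "x": 0.287, "y": -0.035, "z": 0, "turn": 0},
  {"grip": -1, "x": 0.29, "y": 0.005, "z": 0, "turn": 0},
  {"grip": -1, "x": 0.285, "y": 0.055, "z": 0, "turn": 0},
  {"grip": -1, "x": 0.271, "y": 0.104, "z": 0, "turn": 0},
  {"grip": -1, "x": 0.249, "y": 0.15, "z": 0, "turn": 0},
])

```text
time_s: 19.3
tool_pos: [0.5306, 0.0359, 0.1889]
tcp_rot: [[-1.0, 0.0, 0.008], [0.0, 1.0, -0.003], [-0.008, -0.003, -1.0]]
force: [5.2, 0.8, -4.6]
opening: 0.0237
grip_force: 30.0
```

```bash
python3 st.py
```

```text
[0.5306 0.0359 0.1889] [ 5.18  0.8  -4.63] 19.3
ang -122.37923234118017 r 0.05076272398068115 Frad -3.4487829431794252 Fccw 3.9455033244407307
```

>>> send_rows([
  {"grip": -1, "x": 0.11, "y": 0.095, "z": 0, "turn": 0},
  {"grip": -1, "x": 0.11, "y": 0.095, "z": 0, "turn": 0},
  {"grip": -1, "x": 0.095, "y": 0.11, "z": 0, "turn": 0},
  {"grip": -1, "x": 0.02, "y": 0.03, "z": 0, "turn": 0},
  {"grip": -1, "x": 0, "y": 0, "z": 0, "turn": 0},
  {"grip": -1, "x": 0, "y": 0, "z": 0, "turn": 0},
  {"grip": -1, "x": 0, "y": 0, "z": 0, "turn": 0},
  {"grip": -1, "x": 0, "y": 0, "z": 0, "turn": 0},
  {"grip": -1, "x": 0, "y": 0, "z": 0, "turn": 0},
  {"grip": -1, "x": 0, "y": 0, "z": 0, "turn": 0},
])

```text
time_s: 20.13
tool_pos: [0.518, 0.0475, 0.1885]
tcp_rot: [[-1.0, 0.0, -0.0], [0.0, 1.0, -0.0], [0.0, -0.0, -1.0]]
force: [2.3, -2.8, 1.4]
opening: 0.0237
grip_force: 30.0
```

```bash
python3 st.py
```

```text
[0.518  0.0475 0.1885] [ 2.26 -2.76  1.42] 20.1333
ang -141.8501827996357 r 0.050639450968023456 Frad -0.07618565663632006 Fccw 3.5684582331804635
```

>>> send_rows([
  {"grip": 0.3, "x": 0, "y": 0, "z": 0, "turn": 0},
  {"grip": 0.3, "x": 0, "y": 0, "z": 0, "turn": 0},
  {"grip": 0.3, "x": 0, "y": 0, "z": 0, "turn": 0},
  {"grip": 0.3, "x": 0, "y": 0, "z": 0, "turn": 0},
  {"grip": 0.3, "x": 0, "y": 0, "z": 0, "turn": 0},
  {"grip": 0.3, "x": 0, "y": 0, "z": 0, "turn": 0},
  {"grip": 0.3, "x": 0, "y": 0, "z": 0, "turn": 0},
  {"grip": 0.3, "x": 0, "y": 0, "z": 0, "turn": 0},
])

```text
time_s: 20.8
tool_pos: [0.5178, 0.0479, 0.1883]
tcp_rot: [[-1.0, 0.0, -0.0], [0.0, 1.0, 0.0], [0.0, 0.0, -1.0]]
force: [-1.0, 0.4, 0.1]
opening: 0.0558
grip_force: 0.0
```

>>> send_rows([
  {"grip": 0.3, "x": 0, "y": 0, "z": -0.5, "turn": 0},
  {"grip": 0.3, "x": 0, "y": 0, "z": -0.7, "turn": 0},
  {"grip": 0.3, "x": 0, "y": 0, "z": -0.9, "turn": 0},
  {"grip": 0.3, "x": 0, "y": 0, "z": -0.9, "turn": 0},
  {"grip": -1, "x": 0, "y": 0, "z": 0, "turn": 0.883},
  {"grip": -1, "x": 0, "y": 0, "z": 0, "turn": 0.883},
  {"grip": -1, "x": 0, "y": 0, "z": 0, "turn": 0.883},
  {"grip": -1, "x": 0, "y": 0, "z": 0, "turn": 0.883},
  {"grip": -1, "x": 0, "y": 0, "z": 0, "turn": 0.883},
  {"grip": -1, "x": 0, "y": 0, "z": 0, "turn": 0.883},
  {"grip": -1, "x": 0, "y": 0, "z": 0, "turn": 0},
  {"grip": -1, "x": 0, "y": 0, "z": 0, "turn": 0},
])

```text
time_s: 21.8
tool_pos: [0.5179, 0.0478, 0.2783]
tcp_rot: [[-0.933, 0.36, -0.0], [0.36, 0.933, 0.0], [0.0, -0.0, -1.0]]
force: [-0.2, -0.6, 0.9]
opening: 0.0112
grip_force: 0.0
```

```bash
python3 st.py
python3 - <<'E'
from h import *
from rig import r,optics
c=optics.camera("scene");s=optics.camera("side")
a=blob(c["frame"],*YEL,(340,190,400,235));b=blob(s["frame"],*YEL,(270,125,305,160));print(a[0],b and b[0],tri(ray(c,a[0]),ray(s,b[0])) if b else 0)
a=blob(c["frame"],*RED,(280,190,350,230));b=blob(s["frame"],*RED,(235,145,310,200));print(a[:2],b and b[:2],tri(ray(c,a[0]),ray(s,b[0])))
R=np.array(r.sense()["tcp_rot"]);p=np.array(r.sense()["tool_pos"])
print(np.round(R,3).tolist(),"to start:",R.T@(np.array([.557,.256,.205])-p)/.03)
E
```

```text
[0.5179 0.0478 0.2783] [-0.18 -0.62  0.86] 21.8
ang -142.17034977294037 r 0.05056919493295853 Frad 0.5233684646232081 Fccw 0.376609127387739
[370.48648649 214.86486486] [286.5 142. ] (array([0.59326871, 0.24144403, 0.19693606]), np.float64(0.0024427095505517803))
(array([296.87735849, 200.49056604]), array([294, 193,   7,  17, 106], dtype=int32)) (array([269.13483146, 175.94382022]), array([266, 169,   7,  15,  89], dtype=int32)) (array([0.51801395, 0.04616855, 0.17579379]), np.float64(0.000154280312849702))
[[-0.933, 0.361, -0.0], [0.361, 0.933, 0.0], [0.0, -0.0, -1.0]] to start: [1.28806351 6.94288585 2.44442996]
```

>>> send_rows([
  {"grip": -1, "x": 0.16, "y": 0.87, "z": 0, "turn": 0},
  {"grip": -1, "x": 0.16, "y": 0.87, "z": 0, "turn": 0},
  {"grip": -1, "x": 0.16, "y": 0.87, "z": 0, "turn": 0},
  {"grip": -1, "x": 0.16, "y": 0.87, "z": 0, "turn": 0},
  {"grip": -1, "x": 0.16, "y": 0.87, "z": 0, "turn": 0},
  {"grip": -1, "x": 0.16, "y": 0.87, "z": 0, "turn": 0},
  {"grip": -1, "x": 0.16, "y": 0.86, "z": 0, "turn": 0},
  {"grip": -1, "x": 0.16, "y": 0.86, "z": 0, "turn": 0},
  {"grip": -1, "x": 0, "y": 0, "z": 0, "turn": 0},
])

```text
time_s: 22.65
tool_pos: [0.5581, 0.2602, 0.2782]
tcp_rot: [[-0.934, 0.358, 0.001], [0.358, 0.934, 0.003], [-0.0, 0.003, -1.0]]
force: [0.4, 0.9, 0.6]
opening: 0.0005
grip_force: 0.0
```

>>> send_rows([
  {"grip": -1, "x": 0, "y": 0, "z": 0.6, "turn": 0},
  {"grip": -1, "x": 0, "y": 0, "z": 0.7, "turn": 0},
  {"grip": -1, "x": 0, "y": 0, "z": 0.7, "turn": 0},
  {"grip": -1, "x": 0, "y": 0, "z": 0.44, "turn": 0},
  {"grip": -1, "x": 0, "y": 0, "z": 0, "turn": 0},
  {"grip": -1, "x": 0, "y": 0, "z": 0, "turn": 0},
])

```text
time_s: 23.15
tool_pos: [0.5571, 0.2552, 0.2045]
tcp_rot: [[-0.932, 0.362, -0.002], [0.362, 0.932, -0.001], [0.002, -0.001, -1.0]]
force: [-0.7, -0.1, -0.5]
opening: 0.0003
grip_force: 0.0
```

>>> send_rows([
  {"grip": -1, "x": -0.2, "y": 0, "z": 0, "turn": 0},
  {"grip": -1, "x": -0.2, "y": 0, "z": 0, "turn": 0},
  {"grip": -1, "x": -0.2, "y": 0, "z": 0, "turn": 0},
  {"grip": -1, "x": -0.2, "y": 0, "z": 0, "turn": 0},
  {"grip": -1, "x": -0.2, "y": 0, "z": 0, "turn": 0},
  {"grip": -1, "x": -0.2, "y": 0, "z": 0, "turn": 0},
])

```text
time_s: 23.65
tool_pos: [0.5891, 0.2441, 0.209]
tcp_rot: [[-0.932, 0.362, -0.005], [0.362, 0.932, 0.003], [0.006, 0.001, -1.0]]
force: [-13.9, 1.3, 27.4]
opening: 0.0007
grip_force: 12.3
```

>>> send_rows([
  {"grip": -1, "x": -0.2, "y": 0, "z": 0, "turn": 0},
  {"grip": -1, "x": -0.2, "y": 0, "z": 0, "turn": 0},
  {"grip": -1, "x": -0.2, "y": 0, "z": 0, "turn": 0},
  {"grip": -1, "x": -0.2, "y": 0, "z": 0, "turn": 0},
  {"grip": -1, "x": 0, "y": 0, "z": 0, "turn": 0},
])

```text
time_s: 24.07
tool_pos: [0.6159, 0.2337, 0.2076]
tcp_rot: [[-0.932, 0.363, 0.005], [0.363, 0.932, 0.001], [-0.004, 0.003, -1.0]]
force: [0.1, 0.6, 1.4]
opening: 0.0003
grip_force: 0.2
```

Run:
```python
from h import *
from rig import r,optics
c=optics.camera("scene");s=optics.camera("side");print(r.sense()["force"],r.sense()["tool_pos"])
a=blob(c["frame"],*YEL,(340,180,400,245));b=blob(s["frame"],*YEL,(260,125,320,170));print(a and a[:2],b and b[:2]);
if a is not None and b is not None: print(tri(ray(c,a[0]),ray(s,b[0])))
f=lambda i:cv2.resize(i,(400,400),interpolation=cv2.INTER_CUBIC)[:,:,::-1]
cv2.imwrite("pics/lock1.png",np.hstack([f(c["frame"][160:260,310:410]),f(s["frame"][100:200,240:340])]))
```

```text
[-0.22793653 -0.27562846  0.7286984 ] [0.61393395 0.23369579 0.20544612]
(array([366.29411765, 223.73529412]), array([364, 221,   6,   7,  34], dtype=int32)) (array([297.30769231, 142.92307692]), array([295, 142,   5,   3,  13], dtype=int32))
(array([0.63028324, 0.22737156, 0.19829366]), np.float64(0.0012622917906089147))
```

View pics/lock1.png

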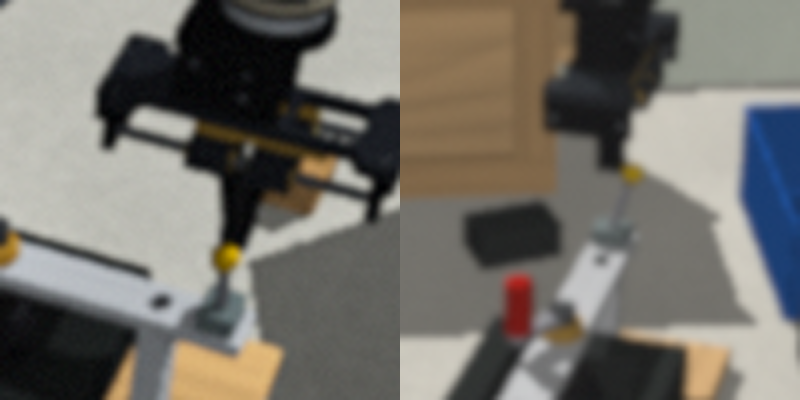

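The ball, at (228,258) in the left crop, is in front of the fingers and about three quarters of the way over. I'll keep pushing.

>>> send_rows([
  {"grip": -1, "x": -0.13, "y": 0, "z": 0, "turn": 0},
  {"grip": -1, "x": -0.13, "y": 0, "z": 0, "turn": 0},
  {"grip": -1, "x": -0.13, "y": 0, "z": 0, "turn": 0},
  {"grip": -1, "x": -0.1, "y": 0, "z": 0, "turn": 0},
  {"grip": -1, "x": 0, "y": 0, "z": 0, "turn": 0},
  {"grip": -1, "x": 0, "y": 0, "z": 0, "turn": 0},
])

```text
time_s: 24.67
tool_pos: [0.6273, 0.2285, 0.2047]
tcp_rot: [[-0.932, 0.362, -0.0], [0.362, 0.932, -0.0], [0.0, -0.0, -1.0]]
force: [-1.4, 0.4, -0.8]
opening: 0.0007
grip_force: 0.6
```

```bash
cat > ck.py <<'E'
from h import *
from rig import r,optics
c=optics.camera("scene");s=optics.camera("side");print(r.sense()["force"],r.sense()["tool_pos"])
a=blob(c["frame"],*YEL,(340,180,400,245));b=blob(s["frame"],*YEL,(260,125,320,170))
if a is not None and b is not None:
    q=tri(ray(c,a[0]),ray(s,b[0]));d=(q[0]-[.6184,.232,.144]);l=d[:2]@[.933,-.36];print(q,"lock",.5+np.arctan2(l,d[2]))
E
python3 ck.py
```

```text
[-1.84293066 -0.51820001 -0.57140146] [0.62753332 0.22861    0.20522319]
(array([0.64131104, 0.22296553, 0.19364139]), np.float64(0.0007606134435678628)) lock 0.9605440709469968
```

>>> send_rows([
  {"grip": -1, "x": -0.08, "y": 0, "z": 0, "turn": 0},
  {"grip": -1, "x": -0.08, "y": 0, "z": 0, "turn": 0},
  {"grip": -1, "x": 0, "y": 0, "z": 0, "turn": 0},
  {"grip": -1, "x": 0, "y": 0, "z": 0, "turn": 0},
])

```text
time_s: 25.1
tool_pos: [0.6285, 0.2282, 0.205]
tcp_rot: [[-0.932, 0.362, -0.007], [0.362, 0.932, 0.002], [0.007, -0.001, -1.0]]
force: [-7.0, 3.2, 1.7]
opening: 0.0003
grip_force: 4.0
```

```bash
python3 ck.py
```

```text
[-6.98913684  2.56600786  2.44665269] [0.62847889 0.22822126 0.20500089]
(array([0.64147023, 0.22290786, 0.19341427]), np.float64(0.00021330931860227375)) lock 0.9651126980159896
```

The force rose to 7.5 N and the ball no longer moves, so the lever is at its end stop. I'll back off and raise the arm.

>>> send_rows([
  {"grip": -1, "x": 0.3, "y": 0, "z": 0, "turn": 0},
  {"grip": -1, "x": 0.7, "y": 0, "z": 0, "turn": 0},
  {"grip": -1, "x": 0.3, "y": 0, "z": -0.5, "turn": 0},
  {"grip": -1, "x": 0, "y": 0, "z": -0.9, "turn": 0},
  {"grip": -1, "x": 0, "y": 0, "z": -0.9, "turn": 0},
  {"grip": -1, "x": 0, "y": 0, "z": -0.9, "turn": 0},
  {"grip": -1, "x": 0, "y": 0, "z": 0, "turn": 0},
  {"grip": -1, "x": 0, "y": 0, "z": 0, "turn": 0},
  {"grip": -1, "x": 0, "y": 0, "z": 0, "turn": 0},
])

```text
time_s: 25.95
tool_pos: [0.5953, 0.2409, 0.3018]
tcp_rot: [[-0.932, 0.362, 0.001], [0.362, 0.932, -0.0], [-0.001, 0.0, -1.0]]
force: [-0.2, -1.0, -0.7]
opening: 0.0007
grip_force: 0.0
```

```bash
python3 ck.py
python3 - <<'E'
from h import *
from rig import optics,workorder
c=optics.camera("scene");s=optics.camera("side")
a=blob(c["frame"],*RED,(280,190,350,230));b=blob(s["frame"],*RED,(235,145,310,200));print("knob",tri(ray(c,a[0]),ray(s,b[0])))
print(workorder.job_done())
E
```

```text
[-0.86827263 -1.0390879   0.44781539] [0.59462776 0.2408126  0.30008207]
(array([0.64138818, 0.22271036, 0.19359699]), np.float64(0.00038548148760014816)) lock 0.9635467564005171
knob (array([0.51817858, 0.04611771, 0.17583707]), np.float64(0.00037067501961089315))
the job is handed in; nothing more can be done
None
```

I handed the job in at about 26 s: I wound the crank back to its stop (about 9 N felt), then clockwise to about 3.01 turns from it by my measurement, pushed the lock lever to its far end (about 0.96 rad), and raised the arm clear; the hand-in returned no verdict.

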